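Vent the glue dispenser and open its safety cap for refilling

ROBOT

A 7-joint arm with a two-finger parallel gripper is mounted at the origin on a cart in front of the work surface, level with it; the furniture and walls round the work are solid. World frame = base frame: x ahead of the robot, y to its left, z up, the work surface at z = 0. Lengths are in m, angles in rad, forces in N, time in s.
With the tool pointing down it reaches from about 0.4 to 0.875 m from the base axis. Payload 4.4 kg.
Tool frame: the origin (TCP) lies midway between the tips of the shut fingers; the grasp point (between the pads) lies 19 mm behind it (robot.grip_depth is the distance from the TCP to the grasp point, in m); z points along the fingers, y is the line along which they close (so a half turn about z gives the same grasp; the last joint's range is limited). The gripper opens to 85 mm and grips with 20 to 120 N. Pads are 22 mm wide; open, the fingers measure 114 mm over their backs; the gripper's body (76 mm by 85 mm) begins 54 mm behind the grasp point. The pads swing forward as they close: fully open they stand 13 mm farther back than shut.
Start: joints at [1.078, 0.628, 0.038, 1.517, -0.027, 0.996, -0.02], TCP at [0.269, -0.592, 0.231] pointing down, gripper open.
Joint ranges: [-3.06, 3.06], [-0.37, 2.12], [-1.25, 1.32], [0.18, 2.47], [-1.1, 4.24], [0.23, 1.98], [-2.94, 2.94]. Speed limits (rad/s): [2.57, 2.57, 3.14, 3.14, 3.14, 3.14, 3.14].

INTERFACE

Orientations are given as a 3x3 rotation matrix whose columns are the frame's x, y, z axes.
In Python, from cell import robot, eyes gives the robot as it stands (robot), with the cameras (eyes). Calls block until the motion is done:
- robot.move_ptp(position, orientation): joint-space move of the TCP to a pose.
- robot.servo_line(position, rotation=None, feed=0.15, contact_N=None): straight line of the TCP; rotation=None keeps the orientation; feed is the mean speed in m/s. With contact_N (N) it stops when the force on the tool has changed by that much, and returns True; else False.
- robot.move_j(angles): joint-space move.
- robot.move_gripper(opening, force=None): opening from 0.0 (shut) to 1.0 (fully open); force is the grip in N (None keeps the last); returns when the fingers have stopped.
- robot.dwell(seconds).
- robot.ik(position, orientation): joint angles nearest the present ones, or None.
- robot.observe(): the state.
- eyes.capture(name): name is "scene" or "top" or "wrist"; returns the picture (400x640x3 uint8, red, green, blue); there is no depth.
- eyes.calibration(name): a dict with "mtx" (3x3 intrinsics, pixels), "dist_coeffs" ([k1, k2, p1, p2, k3] as OpenCV has them; the pictures are not rectified), "rvec" (rotation vector, rad) and "tvec" (3), from world to camera coordinates, as OpenCV has them. Camera axes: x right, y down, z forward; pixel columns grow to the right and rows downward; lengths in m; the calibration is good to about 2 mm. A picture is of the moment at which its call begins: read the wrist's pose just before it. calibration takes no time and is no camera call; for the wrist camera it gives the pose at the moment of the call.
A pose or a line that the arm cannot do raises robot.MotionError and nothing moves.
- robot.sign_off(): hands the job in; it is judged then, once.
The state is a dict: "clock": time; "qpos": joint angles; "dq": joint speeds; "joint_efforts": joint torques, N m; "tcp_pos": TCP position; "orientation": TCP orientation; "force": force on the tool from outside, world axes, zero at the start; "torque": the same for the moment, N m; "opening": opening from 0.0 (shut) to 1.0 (fully open); "grasp_force": force on a finger pad.
Only numpy, scipy, OpenCV 4.12 (cv2) and the standard library are available. Lean on these libraries where they do the work, as an engineer would, in place of code of your own. Each camera call takes 0.05 s, during which the arm holds its last target. There are 200 camera calls.

TASK

The pressurised glue dispenser is to be topped up. First let the pressure off: squeeze its trigger fully against the grip for about a second and let it spring back; only then press the push-and-turn filler cap down, twist it a sixth of a turn anticlockwise (seen from above) while it is pressed, and lift it off. Finish while holding the cap: keep it gripped, level and still, straight above the filler mouth with its underside about 8 cm over it, and leave the jar, the plane and the wedge beside it where they are.

Things in the scene. Friction and masses are not known exactly. Their poses are not given: they have to be found in the camera images.
- dispenser: glue dispenser, fixed: grey base plate 160x300x8 mm, bright metal tank (120 mm diameter, shoulder at z 138 mm) and, right of it at y = -150 mm, an upright dispensing grip. Origin on the tank's axis at bench height; x points away from its front (gauge, spout), y left, z up. The grip: rigid black handle, x 1 to 27 mm, 28 mm wide, top at z 163 mm, sprung trigger in front of it (-x)
- trigger (a joint): trigger angle, rad: 0 released (leans forward), 0.20 fully squeezed at its stop (upright, along the handle). Hinged about dispenser y at x -10, z 78 mm; its upper end moves to +x. Lever 8 mm thick, 16 mm wide, top at z 153 mm. Sprung: 5 N at the fingers to start, 10 N when squeezed; returns by itself
- squeeze_point (a point): fixed point midway over handle and SQUEEZED trigger (dispenser x 6.5, y -150, z 130 mm), axes as the dispenser's. Fingers closing along its x axis, centred here, end 41 mm apart with the trigger fully squeezed; before, the released trigger reaches 37 mm in front of it (-x), the handle 20.5 mm behind it. Off-centre fingers stall on the rigid handle
- trigger_end (a point): point on the trigger's front face, 60 mm above its hinge; moves with the trigger
- cap: loose black push-and-turn safety cap, locked on the filler neck at the start: skirt 62 mm diameter, 27 mm high, and on it a knurled round knob 39 mm diameter, 22 mm high; about 80 g. Origin at the centre of the skirt's underside, z up, x along the dispenser's x at the start. Turns only while pressed down 5 mm or more (9 mm at most); anticlockwise from above opens it
- cap_shoulder (a point): centre of the skirt's flat top, 27 mm above the cap's origin: fingertips gripping the knob can press down on this 11 mm wide shoulder. Pressed down, the cap turns anticlockwise to a stop at 83 degrees from its start; from 35 degrees on its three inner lugs are free of the neck's rim, and it lifts straight off
- seal (a joint): sprung rubber ring in the neck, m: 0 with the cap locked on, grows as the cap is pressed down (0.009 at most), -0.003 with the cap off. It pushes the cap up with 6 N at 0, 10 N at 0.005, 14 N at 0.009
- mouth (a point): centre of the filler mouth, on top of the neck's rim, 165 mm above the bench, fixed, axes as the dispenser's. With the cap locked on, the cap's origin lies 14 mm below this point; the cap is off once its origin is above it
- block_plane: small steel block plane, 49 x 161 x 55 mm, standing left of the tank; origin under its middle; leave it alone
- glue_jar: brown glass jar with dark lid and paper label, 59 mm diameter, 76 mm high, standing behind the tank to the left; origin under its middle; leave it alone
- oak_wedge: small pale oak wedge, 26 x 80 x 18 mm, lying in front of the tank; origin under its middle; leave it alone

How it is judged:
By the outcome, as a careful person would: the job done as asked, in the order asked, and still so for the second after the job is handed in, while the arm keeps its last pose, push and grip.
It also fails if it takes over 48 s, if anything falls off the work surface, if the arm or the gripper's body presses on something with over 40 N, if the wrist force passes 120 N, or if a joint passes its speed limit or range.

## Working session

There is one attempt and no reset: what is moved stays moved. The work goes in short steps, each a Python script; the robot and the scene stay as the last script left them, time stands still between calls to the robot, and variables do not carry over. Pictures are saved under pics/ and viewed, at most 10 in all, crops included, and the job is handed in when it is done.

```bash
ls; mkdir -p pics
python3 - <<'E'
from cell import robot, eyes
import cv2,numpy as np
for n in("scene","top"):
    im=eyes.capture(n); cv2.imwrite(f"pics/{n}0.png",im[:,:,::-1])
    c=eyes.calibration(n); R=cv2.Rodrigues(np.array(c["rvec"]))[0]; print(n,c["mtx"],c["dist_coeffs"],-R.T@np.array(c["tvec"]).ravel())
o=robot.observe();print(o["clock"],o["force"],o["orientation"],robot.grip_depth)
E
```

```text
cell.py
pics
scene [[499.68498561   0.         316.15312356]
 [  0.         499.68498561 204.67848079]
 [  0.           0.           1.        ]] [-0.02408956  0.          0.          0.          0.        ] [-0.15568855  0.56392323  0.92204016]
top [[479.85138943   0.         315.65493587]
 [  0.         479.85138943 200.25502769]
 [  0.           0.           1.        ]] [0.00921179 0.         0.         0.         0.        ] [0.45881755 0.09868389 1.06297181]
0.1 [-0.92199308 -0.07976072  0.44311601] [[ 9.10282691e-01  4.13986634e-01 -6.99303727e-04]
 [ 4.13987224e-01 -9.10281456e-01  1.49977100e-03]
 [-1.56780661e-05 -1.65471839e-03 -9.99998631e-01]] 0.0187
```

View pics/scene0.png

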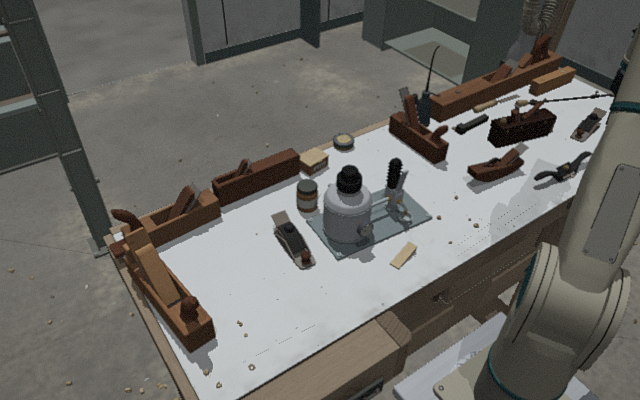

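View pics/top0.png

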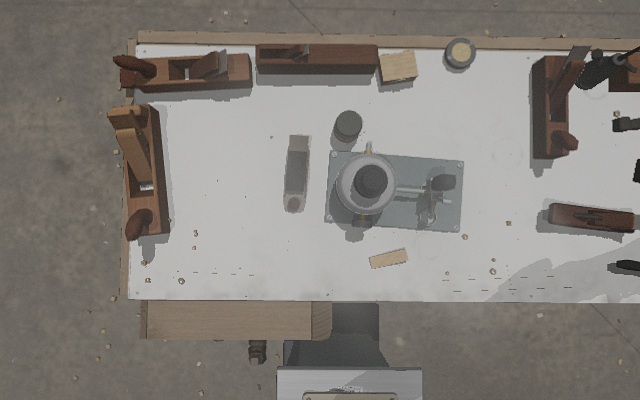

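The scene shows the dispenser at about (350,215) with the black grip to its right. In the top view the cap is at about (371,180), the plate corners are near (330,151), (464,160), (459,232) and (325,223), and the handle is near (440,183). Next I'll enlarge the top view and measure coarsely.

```bash
cat > h.py <<'E'
import cv2,numpy as np
from cell import robot, eyes
def cam(n):
    c=eyes.calibration(n); R=cv2.Rodrigues(np.array(c["rvec"],float))[0]
    return dict(K=np.array(c["mtx"]),d=np.array(c["dist_coeffs"],float),R=R,t=np.array(c["tvec"],float).ravel(),rv=np.array(c["rvec"],float))
def ray(c,px):
    p=cv2.undistortPoints(np.array(px,float).reshape(-1,1,2),c["K"],c["d"])[:,0]
    return -c["R"].T@c["t"], np.c_[p,np.ones(len(p))]@c["R"]
def plane(c,px,z):
    o,d=ray(c,px); return o+d*((z-o[2])/d[:,2])[:,None]
def proj(c,P): return cv2.projectPoints(np.array(P,float).reshape(-1,3),c["rv"],c["t"],c["K"],c["d"])[0][:,0]
E
python3 - <<'E'
from h import *
im=cv2.imread("pics/top0.png"); c=cam("top")
cv2.imwrite("pics/topc.png",cv2.resize(im[120:260,300:490],None,fx=4,fy=4,interpolation=cv2.INTER_CUBIC))
hsv=cv2.cvtColor(im,cv2.COLOR_BGR2HSV)
for p in [(400,165),(400,215),(371,180),(345,185),(440,183),(380,200)]: print(p,im[p[1],p[0]],hsv[p[1],p[0]])
print(plane(c,[(330,151),(464,160),(459,232),(325,223)],.008).round(3)); print(plane(c,[(371,180)],.2))
E
```

```text
(400, 165) [127 128 122] [ 85  12 128]
(400, 215) [131 132 128] [ 83   8 132]
(371, 180) [82 84 83] [45  6 84]
(345, 185) [147 147 146] [ 90   2 147]
(440, 183) [87 89 88] [45  6 89]
(380, 200) [142 141 141] [120   2 142]
[[ 0.628  0.048  0.008]
 [ 0.611 -0.251  0.008]
 [ 0.452 -0.238  0.008]
 [ 0.468  0.057  0.008]]
[[ 0.54517642 -0.01762437  0.2       ]]
```

View pics/topc.png

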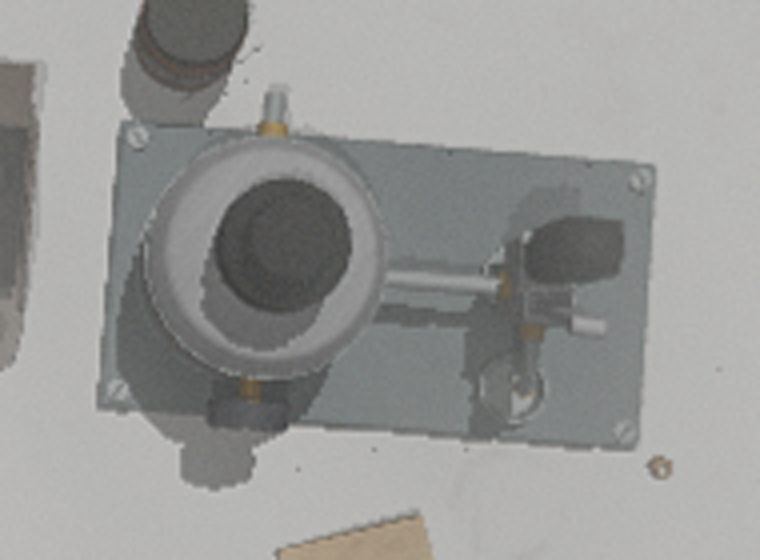

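The dispenser's yaw is about -0.056 rad, with the tank axis near (0.545,-0.018) and the squeeze point near (0.543,-0.168). I'll hover there and refine with the wrist camera.

Run:
```python
from h import *
c=cam("wrist"); o=robot.observe(); Rt=np.array(o["orientation"]); print("cam in tool",Rt.T@(-c["R"].T@c["t"]-np.array(o["tcp_pos"])), "axes",(c["R"]@Rt).round(2).tolist())
yaw=-.056
best=None
for s in (1,-1):
    y=s*np.array([np.cos(yaw),np.sin(yaw),0]); z=np.array([0,0,-1.]); R=np.c_[np.cross(y,z),y,z]
    q=robot.ik([.543,-.168,.33],R); q2=robot.ik([.543,-.018,.2],R); print(s,q,q2)
    if q is not None and (best is None or abs(q[6])<abs(best[1][6])): best=(R,q,s)
robot.move_ptp([.543,-.168,.33],best[0]); o=robot.observe(); print(best[2],o["clock"],o["tcp_pos"])
c=cam("wrist"); im=eyes.capture("wrist"); np.savez("w1.npz",**c); cv2.imwrite("pics/w1.png",im[:,:,::-1])
```

```text
cam in tool [ 0.08438785 -0.00027304 -0.14207035] axes [[0.0, 1.0, 0.0], [-0.95, 0.0, -0.33], [-0.33, -0.0, 0.95]]
1 [ 0.45322179  0.42618922 -0.30317778  1.60737025  0.1369618   1.12898159
  0.06086849] [ 0.19137378  0.52943841 -0.31186996  1.84580601  0.21783213  0.79959012
 -0.28908388]
-1 [-0.11339929  0.45888879  0.56049457  1.62398355 -0.26279155  1.13480546
 -2.68532411] [-0.38938506  0.5758265   0.56965785  1.86252902 -0.41233672  0.82249184
 -2.80474628]
1 1.9667 [ 0.54245082 -0.16984654  0.32959304]
```

View pics/w1.png

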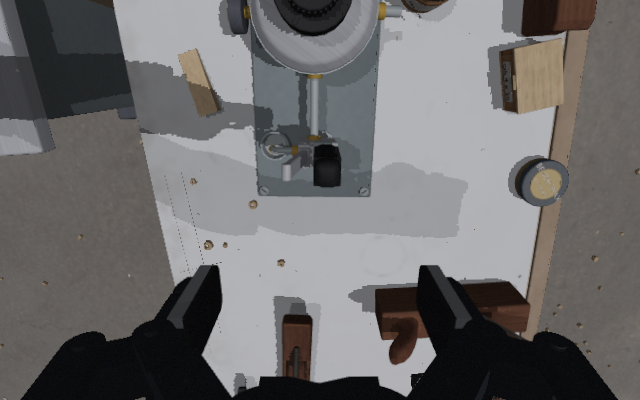

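The wrist picture shows the black handle top at about (327,165), a light lever beside it at (291,166), and the cap at (313,10). I'll project the estimated model points to check and refine it.

Run:
```python
from h import *
c=dict(np.load("w1.npz")); im=cv2.imread("pics/w1.png"); print(c["K"][0,0])
def T(P,o=(.545,-.0176),yaw=-.056):
    P=np.array(P,float); R=np.array([[np.cos(yaw),-np.sin(yaw),0],[np.sin(yaw),np.cos(yaw),0],[0,0,1]]); return P@R.T+np.r_[o,0]
S={"handle":[(1,-164,163),(27,-164,163),(27,-136,163),(1,-136,163)],
"trig":[(-29,-158,153),(-21,-158,153),(-21,-142,153),(-29,-142,153)]}
for k,v in S.items(): print(k,proj(c,T(np.array(v)/1e3)).round(1).tolist())
print("cap", proj(c,T([[0,0,.2]])))
a=im[100:220,230:400].copy(); a=cv2.resize(a,None,fx=4.5,fy=4.5,interpolation=cv2.INTER_CUBIC)
for v,col in zip(S.values(),((0,0,255),(0,255,0))):
    p=(proj(c,T(np.array(v)/1e3))-[230,100]+.5)*4.5-.5
    cv2.polylines(a,[p.round().astype(int)],True,col,1)
cv2.imwrite("pics/w1c.png",a)
m=(im.max(2)<60)[130:200,300:360].astype(np.uint8); n,l,s,ce=cv2.connectedComponentsWithStats(m); print(s,ce)
```

```text
346.5892041294757
handle [[313.4, 186.6], [341.3, 186.5], [341.9, 157.0], [313.2, 157.1]]
trig [[282.1, 177.5], [290.5, 177.5], [290.0, 161.1], [281.5, 161.1]]
cap [[309.38586817 -24.76202287]]
[[   0    0   60   70 2991]
 [  19    1    3    8   12]
 [   7    4    3    5    6]
 [  24    4    4    3    9]
 [  20   11    2    1    2]
 [  13   14   28   44 1107]
 [   1   22    7   15   71]
 [  59   61    1    2    2]] [[31.26278837 34.48345035]
 [20.          4.41666667]
 [ 7.5         5.66666667]
 [25.11111111  5.22222222]
 [20.5        11.        ]
 [26.6034327  35.61788618]
 [ 3.84507042 28.90140845]
 [59.         61.5       ]]
```

View pics/w1c.png

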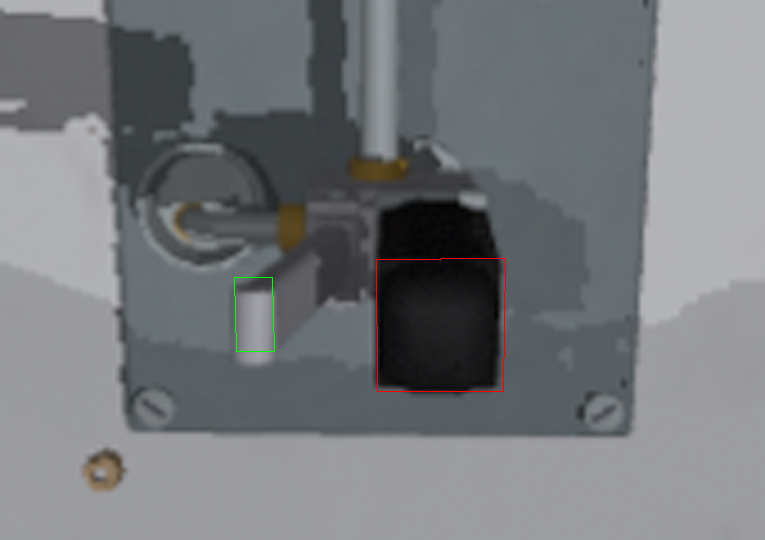

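The projected outline matches the handle to about 0.5 px, so the pose is good. Now I'll descend and squeeze.

```bash
cat >> h.py <<'E'
def Rz(yaw):
    y=np.array([np.cos(yaw),np.sin(yaw),0]); z=np.array([0,0,-1.]); return np.c_[np.cross(y,z),y,z]
def st(tag=""):
    o=robot.observe(); print(tag,"t%.2f"%o["clock"],"tcp",np.round(o["tcp_pos"],4),"F",np.round(o["force"],1),"M",np.round(o["torque"],2),"op%.3f"%o["opening"],"g%.1f"%o["grasp_force"]); return o
E
python3 - <<'E'
from h import *
st()
p=np.array([.5432,-.1677,.20])
robot.servo_line(p,Rz(-.056),feed=.15); st("above")
p[2]=.113; print(robot.servo_line(p,feed=.08,contact_N=6)); st("down")
robot.move_gripper(.62,30); st("part")
E
```

```text
t2.02 tcp [ 0.5425 -0.1698  0.3296] F [-0.1 -0.4  0.6] M [-0.02  0.02  0.04] op1.003 g0.0
above t3.03 tcp [ 0.5439 -0.1679  0.2008] F [ 0.2 -0.8  0.6] M [0.02 0.03 0.04] op1.003 g0.0
False
down t4.27 tcp [ 0.5436 -0.1678  0.1135] F [ 0.6  0.2 -0.4] M [0.03 0.04 0.03] op0.998 g0.0
part t4.69 tcp [ 0.5402 -0.1678  0.1129] F [-6.   0.3  4.5] M [ 0.11  1.28 -0.09] op0.620 g3.1
```

Run:
```python
from h import *
robot.move_gripper(0.3,40); st("closed"); robot.dwell(.3); st()
```

```text
closed t4.95 tcp [ 0.543  -0.168   0.1137] F [-1.7  0.7  6.1] M [ 0.02  1.   -0.46] op0.466 g44.6
 t5.25 tcp [ 0.543  -0.1679  0.1137] F [-1.   0.6  5.9] M [-0.03  0.96 -0.47] op0.469 g44.5
```

Run:
```python
from h import *
robot.dwell(.9); st("held"); robot.move_gripper(1.0,40); robot.dwell(.2); o=st("rel")
p=np.array(o["tcp_pos"]); p[2]=.20; robot.servo_line(p,feed=.15)
robot.servo_line([.545,-.0176,.33],feed=.2); robot.dwell(.2); st("hover")
c=cam("wrist"); im=eyes.capture("wrist"); np.savez("w2.npz",**c); im=np.ascontiguousarray(im[:,:,::-1]); cv2.imwrite("pics/w2.png",im)
# project expected knob top circle, skirt top circle
a=np.linspace(0,2*np.pi,40); v=im.copy()
for r,z,col in ((.0195,.2,(0,0,255)),(.031,.178,(0,255,0)),(.06,.138,(255,0,0))):
    P=np.c_[.545+r*np.cos(a),-.0176+r*np.sin(a),0*a+z]; cv2.polylines(v,[proj(c,P).round().astype(int)],True,col,1)
cv2.imwrite("pics/w2c.png",cv2.resize(v[60:270,220:440],None,fx=2.7,fy=2.7,interpolation=cv2.INTER_NEAREST))
t=eyes.capture("scene"); cv2.imwrite("pics/s2.png",cv2.resize(t[140:260,290:440,::-1],None,fx=5,fy=5))
```

```text
held t6.15 tcp [ 0.543  -0.168   0.1137] F [-1.4  0.3  5.9] M [-0.05  0.89 -0.49] op0.468 g44.5
rel t6.87 tcp [ 0.5435 -0.1677  0.1131] F [0.1 0.7 0.4] M [ 0.03 -0.01 -0.  ] op1.001 g0.0
hover t8.94 tcp [ 0.5447 -0.0186  0.3292] F [0.1 0.3 0.3] M [0.03 0.02 0.02] op0.999 g0.0
```

View pics/w2c.png

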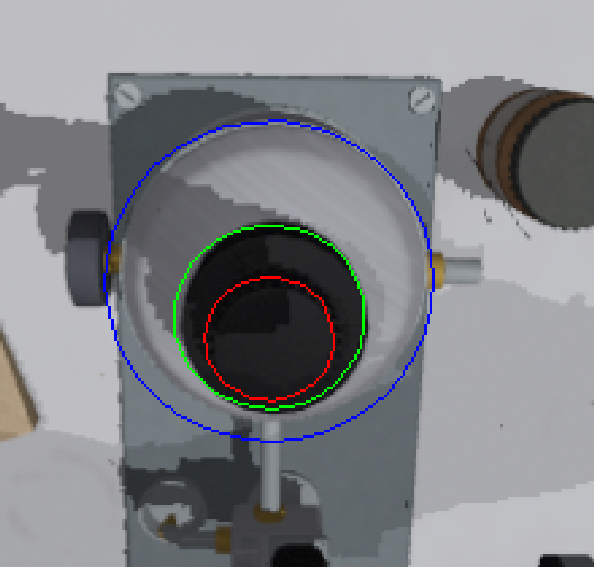

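The cap's skirt spans about x 184–368 in this crop, roughly 2 mm to +x of the prediction, and the y position matches. I'll fit the skirt blob numerically.

Run:
```python
from h import *
c=dict(np.load("w2.npz")); im=cv2.imread("pics/w2.png")
for th in (45,60,75,90):
    m=(im.max(2)<th).astype(np.uint8); m[:, :270]=0; m[:,380:]=0; m[:125]=0; m[230:]=0
    n,l,s,ce=cv2.connectedComponentsWithStats(m); i=1+np.argmax(s[1:,4]); print(th,s[i],ce[i].round(1))
    k=cv2.findContours((l==i).astype(np.uint8),cv2.RETR_EXTERNAL,cv2.CHAIN_APPROX_NONE)[0]
    h=cv2.convexHull(max(k,key=cv2.contourArea))[:,0].astype(float)
    up=h[h[:,1]<190]; P=plane(c,up,.178)  # upper part: skirt top edge or wall
    A=np.c_[2*P[:,:2],np.ones(len(P))]; x=np.linalg.lstsq(A,(P[:,:2]**2).sum(1),rcond=None)[0]; print(x[:2].round(4),np.sqrt(x[2]+x[:2]@x[:2]).round(4))
    L,Rr,Tp,B=plane(c,[h[h[:,0].argmin()],h[h[:,0].argmax()],h[h[:,1].argmin()],h[h[:,1].argmax()]],.178)
    print(L[:2],Rr[:2],Tp[:2],B[:2])
t=cv2.imread("pics/top0.png"); ct=cam("top")
m=(t.max(2)<100).astype(np.uint8); m[:150]=0;m[210:]=0;m[:,:345]=0;m[:,:345]=0;m[:,400:]=0
n,l,s,ce=cv2.connectedComponentsWithStats(m); i=1+np.argmax(s[1:,4]); print("top",s[i],ce[i],plane(ct,[ce[i]],.178))
```

```text
45 [ 287  142   69   71 3760] [321.1 177.2]
[ 0.5467 -0.0161] 0.0298
[ 0.51654558 -0.01884538] [ 0.57646221 -0.01949402] [0.55262096 0.01367276] [ 0.54757918 -0.04999578]
60 [ 287  142   69   71 3812] [321.  177.2]
[ 0.5467 -0.0163] 0.03
[ 0.51638592 -0.0206794 ] [ 0.5764838  -0.01858191] [0.55431739 0.01357658] [ 0.54848654 -0.05004715]
75 [ 286  141   70   72 3861] [320.9 177.1]
[ 0.5465 -0.0156] 0.0299
[ 0.51566454 -0.01879508] [ 0.57650536 -0.01767155] [0.5501219  0.01466902] [ 0.55030126 -0.05014993]
90 [ 286  141   70   72 3896] [320.8 177.1]
[ 0.5465 -0.0161] 0.0305
[ 0.51558394 -0.01971118] [ 0.57654842 -0.01585604] [0.55266421 0.01452466] [ 0.55120862 -0.05020134]
top [352 165  36  34 911] [370.07025247 181.26893524] [[ 0.54499378 -0.01886897  0.178     ]]
```

View pics/s2.png

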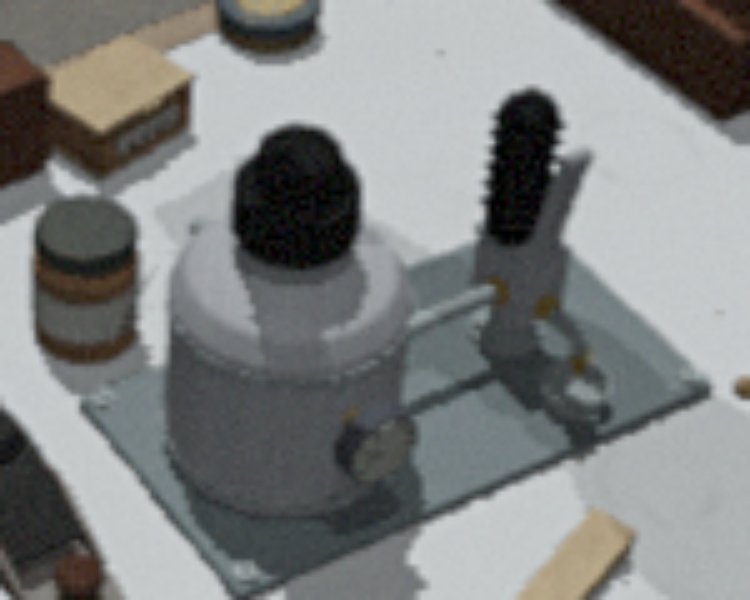

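The trigger has sprung back, leaning forward at about (575,195). Next I'll grip the cap and press it.

Run:
```python
from h import *
p=np.array([.5458,-.0176,.215]); robot.servo_line(p,feed=.12)
p[2]=.178; print(robot.servo_line(p,feed=.06,contact_N=6)); robot.dwell(.2); st("at")
robot.move_gripper(0.2,80); robot.dwell(.2); o=st("grip")
z0=o["tcp_pos"][2]
for k in range(1,13):
    p[2]=.178-.001*k; robot.servo_line(p,feed=.02); o=st(k)
    if o["force"][2]>20 or o["tcp_pos"][2]<z0-.0072: break
```

```text
False
at t11.12 tcp [ 0.5461 -0.0176  0.1784] F [-0.4  0.3 -0.4] M [0.03 0.   0.01] op0.998 g0.0
grip t11.83 tcp [ 0.5461 -0.0176  0.1786] F [-1.1  0.3  5.6] M [-0.06  0.16 -0.01] op0.428 g79.3
1 t12.08 tcp [ 0.5461 -0.0176  0.1777] F [-1.7 -0.7  6.4] M [-0.07  0.3   0.07] op0.428 g79.3
2 t12.33 tcp [ 0.5461 -0.0176  0.1768] F [-1.6  0.3  6.3] M [-0.06  0.28  0.04] op0.431 g79.4
3 t12.58 tcp [ 0.5461 -0.0176  0.1759] F [-1.1 -0.5  8.1] M [-0.04  0.34  0.07] op0.426 g79.4
4 t12.83 tcp [ 0.5461 -0.0176  0.175 ] F [-1.8 -0.3  7.4] M [-0.1   0.39  0.04] op0.430 g79.5
5 t13.08 tcp [ 0.5461 -0.0176  0.1741] F [-1.5 -1.2  9. ] M [-0.07  0.44  0.05] op0.425 g79.5
6 t13.33 tcp [ 0.5461 -0.0176  0.1732] F [-1.8 -0.3  9.7] M [-0.05  0.5   0.04] op0.428 g79.6
7 t13.58 tcp [ 0.5461 -0.0176  0.1723] F [-2.9 -0.8  9.9] M [-0.08  0.62  0.  ] op0.426 g79.7
8 t13.83 tcp [ 0.5461 -0.0176  0.1714] F [-3.  -1.1 11.2] M [-0.01  0.59 -0.01] op0.422 g79.7
```

Run:
```python
from h import *
p=np.array([.5458,-.0176,.1693]); robot.servo_line(p,feed=.02); st("pressed")
for d in (15,30,45,60):
    robot.servo_line(p,Rz(-.056+np.deg2rad(d)),feed=.03); o=st(d); y=np.array(o["orientation"])[:,1]; print(np.degrees(np.arctan2(y[1],y[0])+.056))
```

```text
pressed t14.08 tcp [ 0.5461 -0.0176  0.1707] F [-3.5 -0.5 12.5] M [-0.03  0.59 -0.03] op0.429 g79.8
15 t14.49 tcp [ 0.5468 -0.0175  0.1709] F [-1.8 -0.5 11.4] M [-0.09  0.41  0.07] op0.425 g79.9
15.011365982495523
30 t14.90 tcp [ 0.5462 -0.0175  0.1708] F [-3.1 -1.3 12.9] M [-0.07  0.65  0.08] op0.431 g80.0
30.019345654898316
45 t15.31 tcp [ 0.5452 -0.0179  0.1705] F [-3.9 -0.9 12.6] M [-0.18  1.    0.1 ] op0.429 g80.0
45.01648323515912
60 t15.72 tcp [ 0.5448 -0.0185  0.1703] F [-4.4 -1.8 12.8] M [-0.4   1.05  0.12] op0.426 g80.0
59.99194786707307
```

Run:
```python
from h import *
for z in (.178,.188,.196):
    p=np.array([.5455,-.0178,z]); hit=robot.servo_line(p,feed=.03,contact_N=25); o=st((z,hit))
    if hit or o["force"][2]<-8: break
else:
    robot.servo_line([.5455,-.0178,.272],feed=.08); robot.dwell(.4); st("up")
    for n in ("scene","top","wrist"):
        c=cam(n); im=eyes.capture(n)[:,:,::-1]; cv2.imwrite(f"pics/f_{n}.png",im); np.savez(f"f_{n}.npz",**c)
    a=cv2.imread("pics/f_scene.png")[110:260,270:430]; b=cv2.imread("pics/f_wrist.png")[50:380,160:480]
    cv2.imwrite("pics/f.png",np.hstack([cv2.resize(a,(448,420)),cv2.resize(b,(352,420))]))
```

```text
(0.178, False) t16.16 tcp [ 0.5448 -0.0185  0.1786] F [-3.3 -2.1  6.7] M [-0.3   0.66 -0.04] op0.429 g79.8
(0.188, False) t16.64 tcp [ 0.545  -0.0185  0.1879] F [-2.6 -1.9  1.5] M [-0.74  0.63 -0.04] op0.429 g80.4
(0.196, False) t17.06 tcp [ 0.5464 -0.0168  0.1965] F [ 0.6 -0.7 -0.4] M [-0.03 -0.02 -0.  ] op0.425 g80.4
up t18.56 tcp [ 0.5455 -0.0178  0.2718] F [-0.4 -0.  -1.2] M [-0.04  0.   -0.02] op0.425 g80.4
```

View pics/f.png

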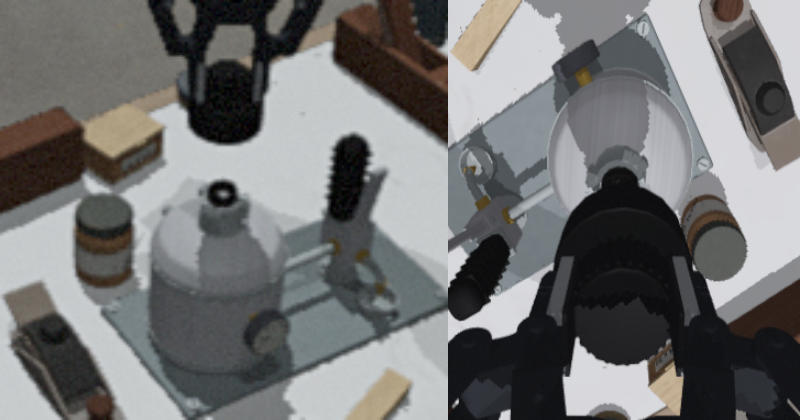

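The cap is off and held. Its lower edge is at about (222,144) in the crop and the mouth at about (222,192). Now a numeric check of height and centring.

Run:
```python
from h import *
c=dict(np.load("f_scene.npz")); im=cv2.imread("pics/f_scene.png"); a=np.linspace(0,2*np.pi,90)
m=(im.max(2)<50).astype(np.uint8); m[172:]=0; m[:132]=0; m[:,:330]=0; m[:,370:]=0
n,l,s,ce=cv2.connectedComponentsWithStats(m); i=1+np.argmax(s[1:,4]); print("cap px",s[i], "bottom",s[i][1]+s[i][3]-.5, "col c",s[i][0]+s[i][2]/2-.5)
for z in (.240,.245,.250):
    q=proj(c,np.c_[.5455+.031*np.cos(a),-.0178+.031*np.sin(a),0*a+z]); print(z,"row",q[:,1].max(),"cols",q[:,0].min(),q[:,0].max())
m=(im.max(2)<50).astype(np.uint8); m[:172]=0; m[195:]=0; m[:,:338]=0; m[:,362:]=0
n,l,s,ce=cv2.connectedComponentsWithStats(m); i=1+np.argmax(s[1:,4]); print("hole",s[i],ce[i],plane(c,[ce[i],[s[i][0]+s[i][2]/2-.5,s[i][1]+s[i][3]/2-.5]],.165))
st()
```

```text
cap px [334 132  32  29 653] bottom 160.5 col c 349.5
0.24 row 164.01657854211697 cols 335.28055555581693 362.6901069016879
0.245 row 162.22710020413984 cols 335.36632634729017 362.8579803062344
0.25 row 160.42670254395279 cols 335.45259833253084 363.0268309591543
hole [344 175  11   9  60] [348.78333333 179.01666667] [[ 0.54931295 -0.02551088  0.165     ]
 [ 0.54907761 -0.02597811  0.165     ]]
 t18.71 tcp [ 0.5455 -0.0178  0.272 ] F [ 0.7  0.  -0.4] M [-0.03  0.01  0.02] op0.425 g80.4
```

```bash
python3 - <<'E'
from h import *
c=dict(np.load("f_scene.npz")); a=np.linspace(0,2*np.pi,90)
im=cv2.imread("pics/scene0.png"); m=(im.max(2)<50).astype(np.uint8); m[:155]=0; m[205:]=0; m[:,:325]=0; m[:,372:]=0
n,l,s,ce=cv2.connectedComponentsWithStats(m); i=1+np.argmax(s[1:,4]); print("locked blob",s[i],ce[i])
C=lambda x,y,z,r:proj(c,np.c_[x+r*np.cos(a),y+r*np.sin(a),0*a+z])
q=np.vstack([C(.5455,-.0178,.151,.031),C(.5455,-.0178,.178,.031),C(.5455,-.0178,.2,.0195)]); print("pred",q.min(0),q.max(0))
# wrist: mouth/neck rim in final picture, top view of mouth
E
python3 - <<'E'
import cv2
a=cv2.imread("pics/f_scene.png")[120:210,310:390]; b=cv2.imread("pics/f_wrist.png")[120:260,230:390]
import numpy as np
cv2.imwrite("pics/f2.png",np.hstack([cv2.resize(a,(400,450)),cv2.resize(b,(400,450))]))
E
```

```text
locked blob [337 166  25  28 555] [348.78918919 180.12432432]
pred [333.83326257 164.22924606] [360.686516  194.1432003]
```

View pics/f2.png

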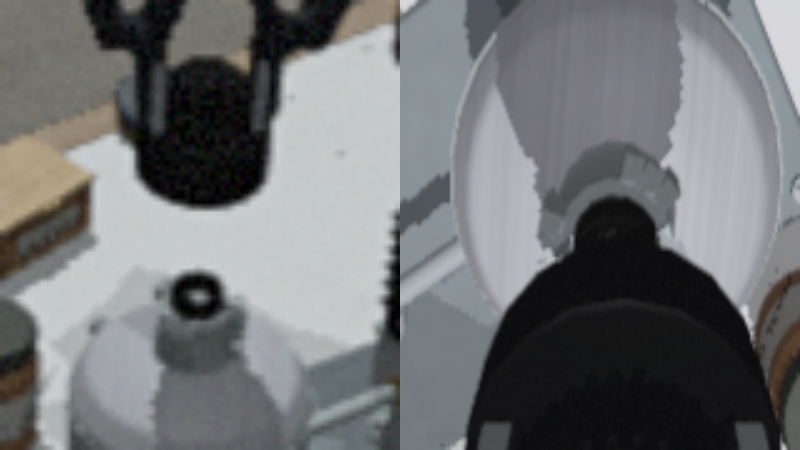

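Run:
```python
from h import *
st(); print(robot.sign_off())
```

```text
t18.71 tcp [ 0.5455 -0.0178  0.272 ] F [ 0.7  0.  -0.4] M [-0.03  0.01  0.02] op0.425 g80.4
the job is handed in; nothing more can be done
None
```

I squeezed the trigger for about a second and it sprang back, then pressed the cap, turned it 60° anticlockwise and lifted it off; the job was handed in at 18.7 s with the cap held level and still over the mouth, its underside about 8 cm up (79 mm by arm position, 83 mm by camera), and the jar, plane and wedge not touched.

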